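# Clamp a carving blank with the cam lever and hold it tight

### The job

Pick up the carving blank with the round rosette and lay it flat, rosette up, on the clamp's bed between the dark fence and the dark jaw, centred between them and with its ends facing them, then let go of it. Then take the lever's wooden knob, swing the lever round until the cam is at its highest lift, where the lever points straight away from the blank, and finish while still holding it there by the knob: the lever is sprung and swings back if released. Leave the barred blank, gouge, wax tin and sharpening stone where they are.

Things in the scene. Friction and masses are not known exactly. Their poses are not given: they have to be found in the camera images.
- rosette_blank: Loose limewood block 110 x 50 x 24 mm, about 80 g, lying flat on the bench. On top in the middle a round carved rosette, 42 mm across, rising 8 mm above the block. Origin: centre of its underside; x along its 110 mm length, y across its 50 mm width, z up. Its ends are alike: a half turn makes no difference. Grip it across the 50 mm width.
- barred_blank: The other loose block, same wood and size (110 x 50 x 24 mm), with four straight raised bars across its top instead of a rosette. Leave it alone. The two blanks may start in either place. Origin: centre of its underside; x along its length.
- clamp: Fixed cam clamp on a plywood base plate 150 mm (x) by 280 mm (y), 12 mm thick; the plate's top is the bed. Origin at bench level below the middle of the fence's face. Its +y runs from the fence (face at y = 0, top 28.5 mm above the bed) over the bed to the jaw and the lever's axis at y = 177 mm. No side walls: free room for fingers along x beside the blank.
- fence: Sprung dark wood fence, 80 mm wide (clamp's x), face towards +y of the clamp. It yields 7 mm at most towards -y, 4 N per mm. Origin: lower edge of its face's middle, on the bed.
- jaw: Dark wood sliding jaw 70 mm wide (clamp's x), 20 mm thick, top 24.5 mm above the bed, moved by the cam. Origin: middle of the lower edge of its face, which looks to the fence. At highest lift the face is 107 mm from the fence, so the 110 mm blank pushes the fence back 3 mm (12 N); at the start it is 123 to 133 mm away. Either side of highest lift it draws back.
- seat (a point): Point on the bed (top of the base plate) where the blank's underside centre should be: midway across the jaws, 55 mm from the fence's face when the blank touches it. Axes as the clamp's. While the jaw is open put the blank 6 or 7 mm further to +y so that it clears both; the jaw then pushes it home to the fence.
- cam_axis (a point): Point on the lever's upright turning axis, 60 mm above the bench.
- cam_lever (a joint): Lever angle about the upright axis (rad, growing anticlockwise from above). 0 = highest lift, lever along the clamp's +y, straight away from the blank. Starts at -1.85 to -1.4 (lever roughly along the clamp's +x); stops at -1.95 and +0.6, so it can go too far. Return spring 0.3 N m per rad, slack at -1.65, friction 0.09 N m: about 6 N at the knob brings it to 0.
- knob: Upright light-wood round knob at the lever's end, 24 mm in diameter, 43 mm tall, from 45 to 88 mm above the bench, 100 mm from the lever's axis. It spins freely on its own axis, so the gripper needs not turn with the lever. Beneath it lies the lever's flat steel bar (18 mm wide, top at 44 mm). Origin: centre of its underside.
- knob_mid (a point): Centre of the knob, 69 mm above the bench: the place to grip it from above, in any direction.
- gouge: Loose carving gouge with a wood handle, 240 mm long, lying on the bench. Leave it alone. Origin below its middle.
- wax_tin: Loose round aluminium wax tin, 74 mm across, 42 mm tall. Leave it alone. Origin: centre of its underside.
- stone: Loose grey sharpening stone, 50 x 150 x 22 mm. Leave it alone. Origin: centre of its underside.
Things that resemble listed ones, but are neither listed nor needed, are in the scene too. What is shaped like the rosette_blank but orange is not meant.

How it is judged (in metres and radians):
On the way, in this order (a step that is already met when the one before it is completed fails the run):
1. the rosette blank lies flat on the bed between fence and jaw, let go, with the lever not yet swung up (x of rosette_blank in the frame of seat between -0.015 and 0.015 m and y of rosette_blank in the frame of seat between -0.012 and 0.025 m and z of rosette_blank in the frame of seat below 0.004 m and angle between rosette_blank's own z axis and vertical below 0.1 rad and contact force between the fingers and rosette_blank below 0.2 N and value of joint cam_lever below -1 rad), for 0.2 s.
2. the lever stands at its highest lift with the blank squeezed between jaw and fence (value of joint cam_lever between -0.14 and 0.14 rad and contact force between rosette_blank and jaw above 4 N and contact force between rosette_blank and fence above 4 N), for 0.2 s.
At the end, for the whole second after the job is handed in: Rosette blank flat on the bed (tilt under 0.1 rad), within 15 mm of the middle and 0.12 rad of square, its end at the fence, jaw and fence pressing it over 4 N each; lever still, within 0.14 rad of highest lift; fingers press the knob over 1.5 N and do not touch the blank (all of step 2 and x of rosette_blank in the frame of seat between -0.015 and 0.015 m and y of rosette_blank in the frame of seat between -0.008 and 0.004 m and z of rosette_blank in the frame of seat below 0.004 m and angle between rosette_blank's own z axis and vertical below 0.1 rad and angle between the x axis of rosette_blank and the y axis of clamp, either way round below 0.12 rad and velocity of joint cam_lever between -0.1 and 0.1 rad/s and contact force between the fingers and rosette_blank below 0.2 N and contact force between the fingers and knob above 1.5 N); the arm keeps its last pose, push and grip.
It fails at once if the barred blank is disturbed (moved over 25 mm) (distance of barred_blank from where it was at the start of the episode above 0.025 m).
It fails at once if the gouge is disturbed (moved over 25 mm) (distance of gouge from where it was at the start of the episode above 0.025 m).
It fails at once if the wax tin is disturbed (moved over 25 mm) (distance of wax_tin from where it was at the start of the episode above 0.025 m).
It fails at once if the sharpening stone is disturbed (moved over 25 mm) (distance of stone from where it was at the start of the episode above 0.025 m).
It also fails if it takes over 58 s, if anything falls off the work surface, if the arm or the gripper's body presses on something with over 40 N, if the wrist force passes 120 N, or if a joint passes its speed limit or range.

### The arm

A 6-joint arm with a two-finger parallel gripper is mounted at the origin on the work surface. World frame = base frame: x ahead of the robot, y to its left, z up, the work surface at z = 0. Lengths are in mm, angles in rad, forces in N, time in s.
With the tool pointing down it reaches from about 375 to 900 mm from the base axis. Payload 3.1 kg.
Tool frame: the origin (TCP) lies midway between the tips of the shut fingers; the grasp point (between the pads) lies 19 mm behind it; y points along the fingers, x is the direction in which the jaws open and shut, and the axes are right-handed (so a half turn about y gives the same grasp; the last joint's range is limited). The gripper opens to 87 mm and grips with 3 to 60 N. Pads are 19 mm wide; open, the fingers measure 117 mm over their backs; the gripper's body (75 mm by 190 mm) begins 51 mm behind the grasp point.
Start: joints at [-1.335, 0.527, 1.433, -0, 1.181, -0.178], TCP at [251.899, -571.965, 222.548] pointing down, gripper open.
Joint ranges: [-3.08, 3.08], [-0.75, 2.2], [0.22, 2.44], [-1.43, 4.57], [0, 2.65], [-2.85, 2.85]. Speed limits (rad/s): [2.79, 2.79, 3.14, 3.14, 3.14, 3.14].

### API

Orientations are given as a unit quaternion [w, x, y, z].
In Python, from rig import * gives the robot as it stands.
- The arm moves only by the tool apply_moves, never from a script. Its argument "increments" is a list of rows, each an object of numbers: "tx", "ty", "tz": the shift along the tool's x, y, z as a fraction of full scale; "turn": the turn about the tool's y as a fraction of full scale. A call has 1 to 12 rows; each row shifts and turns the commanded pose from where the row before left it, along the tool's axes as they then stand; what a row does not reach is not made up. Full scale, the value 1, is 1 m for a shift and 180 degrees for a turn. A row lasts 1/12 s, in which the tool goes at most 41.7 mm and 7.16 degrees, less where a joint would pass 70% of its speed; a pose out of reach is approached as far as the arm can. A call with a number of a shift or a turn outside -1 to 1 is refused whole. A call with a gripper value outside its range is refused whole. "gripper" is the opening, from -1 (shut) to 1 (fully open), set as the call begins (left out, the last holds). The fingers move at their own pace and stop on an object; the grip force is fixed at half the most. Time passes only in rows, so rows that do not move let the fingers close. It gives the time, the measured TCP pose, the force and the opening at its end, in the units of the state.
- read_state(): the state, without advancing time (a new reading comes with each control period).
- grab_frame(name): name is "scene" or "top"; returns (picture, depth): 384x512x3 uint8, red, green, blue; 384x512 float32, mm along the optical axis (not along the pixel's ray), 0 where there is no reading.
- get_calibration(name): a dict with "camera_matrix" (3x3 intrinsics, pixels), "extrinsics" (4x4, takes a point from camera to world coordinates). Camera axes: x right, y down, z forward; pixel columns grow to the right and rows downward; lengths in mm; the calibration is good to about 2 mm. A picture is of the moment at which its call begins. get_calibration takes no time and is no camera call.
- finish_job(): hands the job in, once; it reports no verdict.
The state is a dict: "clock": time; "joint_pos": joint angles; "qd": joint speeds; "joint_torque": joint torques, N m; "tool_pos": TCP position; "eef_rot": TCP orientation; "ft_force": force on the tool from outside, world axes, zero at the start; "wrist_torque": the same for the moment, N m; "gripper_width": opening from 0.0 (shut) to 1.0 (fully open).
Only numpy, scipy, OpenCV 4.12 (cv2) and the standard library are available. Lean on these libraries where they do the work, as an engineer would, in place of code of your own. Each camera call takes 0.05 s, during which the arm holds its last target. There are 200 camera calls.

## Working session

There is one attempt and no reset: what is moved stays moved. The work goes in short steps, Python scripts to look and compute and a tool call to move; the robot and the scene stay as the last step left them, time stands still between calls to the robot, and variables do not carry over. Pictures are saved under pics/ and viewed, about 8 in all and at most 12, crops included, and the job is handed in when it is done.

Besides the shell and the picture viewer there is one more tool, called as name(argument=value, ...), one argument or row to a line, values as JSON. apply_moves: Moves the arm, as the interface text tells. Shift numbers are shares of 1 m and turn numbers shares of 180 degrees, none past 1 either way. Its arguments: {"type":"object","properties":{"increments":{"type":"array"},"gripper":{"type":"number"}},"required":["increments"]}

```bash
ls; mkdir -p pics; cat > h.py <<'E'
from rig import *
import numpy as np, cv2
def snap(n,f):
    p,d=grab_frame(n); cv2.imwrite(f'pics/{f}.png',p[:,:,::-1]); np.save(f'pics/{f}.npy',d); return p,d
def pt(n,d,u,v,z=None):
    c=get_calibration(n);K=np.array(c['camera_matrix']);E=np.array(c['extrinsics'])
    r=np.linalg.inv(K)@[u,v,1]
    if z is None: q=r*np.median(d[int(v)-1:int(v)+2,int(u)-1:int(u)+2]); return (E@[*q,1])[:3].round(1)
    w=E[:3,:3]@r; o=E[:3,3]; return (o+w*(z-o[2])/w[2]).round(1)
E
python3 - <<'E'
from h import *
for n in('scene','top'):
    snap(n,n+'0'); c=get_calibration(n); print(n,np.round(c['camera_matrix'],1).tolist(),np.round(c['extrinsics'],3).tolist())
a=cv2.imread('pics/top0.png'); cv2.imwrite('pics/top0b.png',cv2.resize(a,(800,600),interpolation=cv2.INTER_CUBIC))
print(read_state())
E
```

```text
pics
scene [[407.0, 0.0, 264.7], [0.0, 407.0, 189.9], [0.0, 0.0, 1.0]] [[-0.258, 0.622, -0.739, 1548.382], [0.966, 0.15, -0.211, 271.72], [-0.021, -0.768, -0.64, 900.884], [0.0, 0.0, 0.0, 1.0]]
top [[458.7, 0.0, 261.4], [0.0, 458.7, 191.7], [0.0, 0.0, 1.0]] [[0.011, -0.998, 0.07, 499.194], [-1.0, -0.01, 0.01, 1.34], [-0.009, -0.07, -0.998, 1556.341], [0.0, 0.0, 0.0, 1.0]]
{'clock': 0.1, 'joint_pos': array([-1.33452353e+00,  5.28388078e-01,  1.43376530e+00, -5.35642856e-05,
        1.18138142e+00, -1.78500916e-01]), 'qd': array([ 0.00030482, -0.00269487, -0.00219806, -0.0016147 ,  0.0024958 ,
       -0.00068217]), 'joint_torque': array([ 6.38766505e-05, -4.40985382e+01, -1.77150679e+01,  6.34062756e-02,
        5.34140377e-02, -5.24485245e-05]), 'tool_pos': array([ 251.72144782, -571.35470346,  221.6631596 ]), 'eef_rot': array([ 0.59270011, -0.59178297,  0.38683959, -0.38581683]), 'ft_force': array([-0.71766446, -0.47289528,  0.14505337]), 'wrist_torque': array([ 0.0475895 , -0.02906691,  0.00300735]), 'gripper_width': 1.003071041313051}
```

View pics/top0b.png

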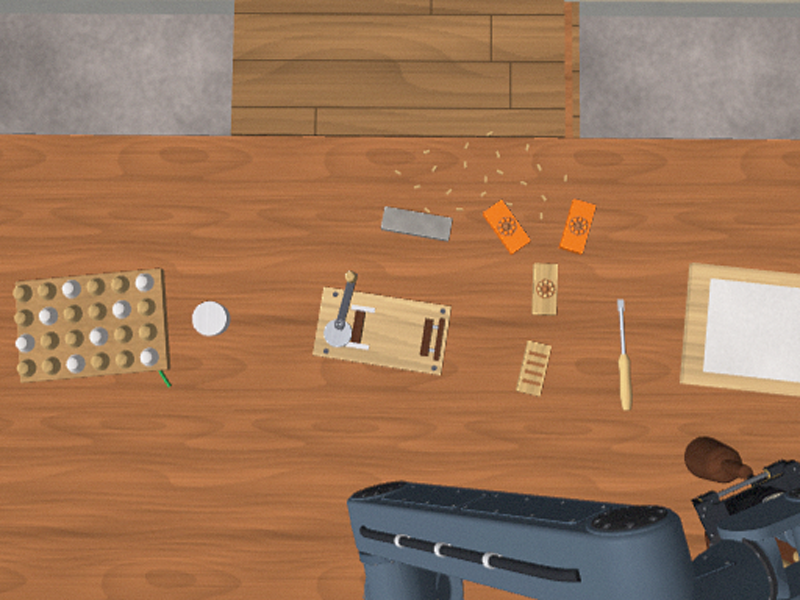

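View pics/scene0.png

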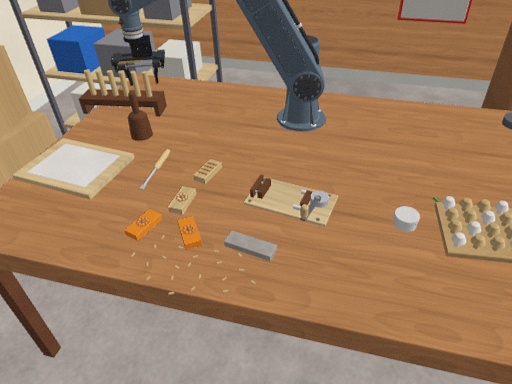

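The top view (800x600) shows the rosette blank at (544,289), the barred blank at (534,368), the clamp between x 315 and 450, and the knob near (350,275). Next I'll enlarge that area.

```bash
python3 - <<'E'
import cv2
a=cv2.imread('pics/top0.png')[160:260,196:364]
a=cv2.resize(a,None,fx=4.75,fy=4.75,interpolation=cv2.INTER_CUBIC); cv2.imwrite('pics/c0.png',a);print(a.shape)
E
```

```text
(475, 798, 3)
```

View pics/c0.png

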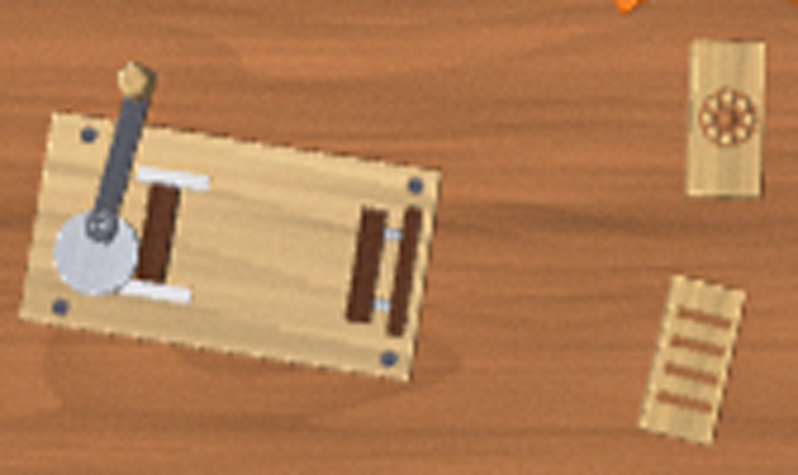

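The crop shows these positions:
- Plate corners: (52,113), (440,171), (410,380), (20,318).
- Blank corners: (690,40), (765,42), (762,197), (687,195).
- Fence face: (362,209)-(346,321).
- Jaw face: (180,187)-(164,283).
- Knob: (136,80).
- Lever pivot: (102,226).

```bash
python3 - <<'E'
from h import *
d=np.load('pics/top0.npy')
f=lambda u,v,z=None:pt('top',d,196+(u+.5)/4.75-.5,160+(v+.5)/4.75-.5,z)
P=np.array([f(*q,12) for q in((52,113),(440,171),(410,380),(20,318))]);print('plate',P.tolist(),[np.linalg.norm(P[i]-P[i-1]).round() for i in range(4)],P.mean(0))
B=np.array([f(*q,24) for q in((690,40),(765,42),(762,197),(687,195))]);print('blank',B.tolist(),[np.linalg.norm(B[i]-B[i-1]).round() for i in range(4)],B.mean(0), 'rosette',f(728,117,32))
F=[f(362,209,40.5),f(346,321,40.5)];J=[f(180,187,36.5),f(164,283,36.5)]
print('fence',F,'jaw',J)
kn=f(136,80,88);print('knob',kn,f(136,80),'axis',f(102,226),f(102,226,55))
print('heights',f(728,80),f(300,250),f(355,265),f(600,100))
y=P[0]+P[3]-P[1]-P[2];y/=np.linalg.norm(y);x=np.array([y[1],-y[0],0]);print('ydir',y,'xdir',x)
Fm=np.mean(F,0);print('fence mid',Fm,'jaw dist',(np.mean(J,0)-Fm)@y,(np.mean(J,0)-Fm)@x,'axis pred',Fm+177*y,'seat',Fm+55*y,'place',Fm+61.5*y)
a=Fm+177*y; r=kn-a;print('knob r',np.hypot(*r[:2]),'lever ang',np.arctan2(-(r@x),r@y))
from scipy.spatial.transform import Rotation as R
s=read_state();print(R.from_quat(s['eef_rot'],scalar_first=True).as_matrix().round(3))
E
```

```text
plate [[633.6, 202.0, 12.0], [595.0, -74.4, 12.0], [447.1, -54.3, 12.0], [487.8, 221.9, 12.0]] [np.float64(147.0), np.float64(279.0), np.float64(149.0), np.float64(279.0)] [540.875  73.8    12.   ]
blank [[688.8, -249.8, 24.0], [687.9, -302.7, 24.0], [578.2, -300.2, 24.0], [579.1, -247.5, 24.0]] [np.float64(110.0), np.float64(53.0), np.float64(110.0), np.float64(53.0)] [ 633.5  -275.05   24.  ] rosette [ 633.7 -275.    32. ]
fence [array([566.2, -19. ,  40.5]), array([488.3,  -8.6,  40.5])] jaw [array([580.4, 108.3,  36.5]), array([513.3, 118.5,  36.5])]
knob [650.  135.6  88. ] [650.  135.6  87.9] axis [552.2 161.2  47.8] [552.  160.4  55. ]
heights [ 660.6 -276.4   24.8] [538.   24.3   9.7] [527.3 -14.5  33.4] [ 648.  -189.5   -1.5]
ydir [0.14204827 0.98985973 0.        ] xdir [ 0.98985973 -0.14204827  0.        ]
fence mid [527.25 -13.8   40.5 ] jaw dist 128.69430400605208 1.33271017023446 axis pred [552.39254465 161.40517244  40.5       ] seat [535.06265512  40.64228522  40.5       ] place [535.9859689   47.07637347  40.5       ]
knob r 100.96099377559952 lever ang -1.6867295397128659
[[ 0.403 -0.001  0.915]
 [-0.915  0.002  0.403]
 [-0.002 -1.     0.   ]]
```

apply_moves(
  increments=[
    {"turn": 0.0349},
    {"turn": 0.0349},
    {"turn": 0.0349},
    {"turn": 0.0349},
    {"tx": -0.019,"tz": 0.0234},
    {"tx": -0.019,"tz": 0.0234},
    {"tx": -0.019,"tz": 0.0234},
    {"tx": -0.019,"tz": 0.0234},
    {"tx": -0.019,"tz": 0.0234},
    {"tx": -0.019,"tz": 0.0234},
    {"tx": -0.019,"tz": 0.0234},
    {"tx": -0.019,"tz": 0.0234},
  ],
  gripper=1,
)

```text
validation failed for argument at $.in...
```

```bash
cat >> h.py <<'E'
from scipy.spatial.transform import Rotation as R
def to(x,y,z,ang=None):
    s=read_state();M=R.from_quat(s['eef_rot'],scalar_first=True).as_matrix();a=np.degrees(np.arctan2(M[1,0],M[0,0]))
    p=s['tool_pos'];print('t',s['clock'],'pos',p.round(1),'ang',a.round(2),'F',s['ft_force'].round(1),'w',round(float(s['gripper_width'])*87,1))
    print('d tx,ty,tz mm',(M.T@(np.array([x,y,z])-p)).round(1),'turn',None if ang is None else ((a-ang)/180).round(4))
E
python3 -c "
from h import *
to(633.5,-275,60,-91.3)"
```

```text
t 0.1 pos [ 251.7 -571.4  221.7] ang -66.23 F [-0.7 -0.5  0.1] w 87.3
d tx,ty,tz mm [-117.1  162.   468.8] turn 0.1393
```

apply_moves(
  increments=[
    {"tx": 0,"ty": 0,"tz": 0,"turn": 0.0349},
    {"tx": 0,"ty": 0,"tz": 0,"turn": 0.0349},
    {"tx": 0,"ty": 0,"tz": 0,"turn": 0.0349},
    {"tx": 0,"ty": 0,"tz": 0,"turn": 0.0349},
  ],
  gripper=1,
)

```text
clock: 0.43
tool_pos: [251.8, -571.5, 222.0]
eef_rot: [0.493, -0.492, 0.508, -0.507]
ft_force: [0.3, 0.1, 0.9]
gripper_width: 1.001
```

apply_moves(
  increments=[
    {"tx": -0.0254,"ty": 0,"tz": 0.0312,"turn": 0},
    {"tx": -0.0254,"ty": 0,"tz": 0.0312,"turn": 0},
    {"tx": -0.0254,"ty": 0,"tz": 0.0312,"turn": 0},
    {"tx": -0.0254,"ty": 0,"tz": 0.0312,"turn": 0},
    {"tx": -0.0254,"ty": 0,"tz": 0.0312,"turn": 0},
    {"tx": -0.0254,"ty": 0,"tz": 0.0312,"turn": 0},
    {"tx": -0.0254,"ty": 0,"tz": 0.0312,"turn": 0},
    {"tx": -0.0254,"ty": 0,"tz": 0.0312,"turn": 0},
    {"tx": -0.0254,"ty": 0,"tz": 0.0312,"turn": 0},
    {"tx": -0.0254,"ty": 0,"tz": 0.0312,"turn": 0},
    {"tx": -0.0254,"ty": 0,"tz": 0.0312,"turn": 0},
    {"tx": -0.0254,"ty": 0,"tz": 0.0312,"turn": 0},
  ],
)

```text
clock: 1.43
tool_pos: [634.5, -274.4, 222.0]
eef_rot: [0.494, -0.494, 0.506, -0.505]
ft_force: [-0.3, -0.7, 0.1]
gripper_width: 0.995
```

```bash
python3 -c "
from h import *
to(633.5,-275,60,-91.3)"
```

```text
t 1.4333 pos [ 634.5 -274.4  222. ] ang -91.35 F [-0.3 -0.7  0.1] w 86.6
d tx,ty,tz mm [  0.7 162.   -0.8] turn -0.0003
```

apply_moves(
  increments=[
    {"tx": 0,"ty": 0.03,"tz": 0,"turn": 0},
    {"tx": 0,"ty": 0.03,"tz": 0,"turn": 0},
    {"tx": 0,"ty": 0.03,"tz": 0,"turn": 0},
    {"tx": 0,"ty": 0.03,"tz": 0,"turn": 0},
    {"tx": 0,"ty": 0.03,"tz": 0,"turn": 0},
    {"tx": 0,"ty": 0.025,"tz": 0,"turn": 0},
    {"tx": 0,"ty": 0.02,"tz": 0,"turn": 0},
    {"tx": 0,"ty": 0.01,"tz": 0,"turn": 0},
    {"tx": 0,"ty": 0.008,"tz": 0,"turn": 0},
    {"tx": 0,"ty": 0.004,"tz": 0,"turn": 0},
    {"tx": 0,"ty": 0,"tz": 0,"turn": 0},
  ],
)

```text
clock: 2.35
tool_pos: [633.5, -276.2, 5.3]
eef_rot: [0.494, -0.494, 0.506, -0.506]
ft_force: [-0.1, -0.1, -0.4]
gripper_width: 1.002
```

apply_moves(
  increments=[
    {"tx": 0,"ty": 0,"tz": 0,"turn": 0},
    {"tx": 0,"ty": 0,"tz": 0,"turn": 0},
    {"tx": 0,"ty": 0,"tz": 0,"turn": 0},
    {"tx": 0,"ty": 0,"tz": 0,"turn": 0},
    {"tx": 0,"ty": 0,"tz": 0,"turn": 0},
    {"tx": 0,"ty": 0,"tz": 0,"turn": 0},
    {"tx": 0,"ty": 0,"tz": 0,"turn": 0},
    {"tx": 0,"ty": 0,"tz": 0,"turn": 0},
    {"tx": 0,"ty": 0,"tz": 0,"turn": 0},
  ],
  gripper=-1,
)

```text
clock: 3.1
tool_pos: [633.5, -276.2, 5.8]
eef_rot: [-0.494, 0.494, -0.506, 0.506]
ft_force: [-0.1, -0.6, 2.4]
gripper_width: 0.576
```

```bash
python3 -c "
from h import *
to(536,47.1,100,-8.2)"
```

```text
t 3.1 pos [ 633.5 -276.2    5.8] ang -91.36 F [-0.1 -0.6  2.4] w 50.1
d tx,ty,tz mm [-320.9  -94.3 -105.1] turn -0.462
```

apply_moves(
  increments=[
    {"tx": 0,"ty": -0.01,"tz": 0,"turn": 0},
    {"tx": 0,"ty": -0.02,"tz": 0,"turn": 0},
    {"tx": 0,"ty": -0.025,"tz": 0,"turn": 0},
    {"tx": 0,"ty": -0.025,"tz": 0,"turn": 0},
    {"tx": 0,"ty": -0.02,"tz": 0,"turn": 0},
    {"tx": 0,"ty": -0.01,"tz": 0,"turn": 0},
  ],
)

```text
clock: 3.6
tool_pos: [634.9, -277.0, 119.2]
eef_rot: [-0.494, 0.494, -0.504, 0.508]
ft_force: [0.1, -0.7, -0.7]
gripper_width: 0.571
```

apply_moves(
  increments=[
    {"tx": 0,"ty": 0,"tz": 0,"turn": -0.0385},
    {"tx": 0,"ty": 0,"tz": 0,"turn": -0.0385},
    {"tx": 0,"ty": 0,"tz": 0,"turn": -0.0385},
    {"tx": 0,"ty": 0,"tz": 0,"turn": -0.0385},
    {"tx": 0,"ty": 0,"tz": 0,"turn": -0.0385},
    {"tx": 0,"ty": 0,"tz": 0,"turn": -0.0385},
    {"tx": 0,"ty": 0,"tz": 0,"turn": -0.0385},
    {"tx": 0,"ty": 0,"tz": 0,"turn": -0.0385},
    {"tx": 0,"ty": 0,"tz": 0,"turn": -0.0385},
    {"tx": 0,"ty": 0,"tz": 0,"turn": -0.0385},
    {"tx": 0,"ty": 0,"tz": 0,"turn": -0.0385},
    {"tx": 0,"ty": 0,"tz": 0,"turn": -0.0385},
  ],
)

```text
clock: 4.6
tool_pos: [632.9, -275.8, 114.9]
eef_rot: [0.706, -0.705, 0.049, -0.048]
ft_force: [0.4, 0.4, -0.1]
gripper_width: 0.568
```

```bash
python3 -c "
from h import *
to(536,47.1,115,-8.2)"
```

```text
t 4.6 pos [ 632.9 -275.8  114.9] ang -7.86 F [ 0.4  0.4 -0.1] w 49.5
d tx,ty,tz mm [-1.401e+02  3.000e-01  3.066e+02] turn 0.0019
```

apply_moves(
  increments=[
    {"tx": -0.0117,"ty": 0,"tz": 0.02555,"turn": 0.0019},
    {"tx": -0.0117,"ty": 0,"tz": 0.02555,"turn": 0},
    {"tx": -0.0117,"ty": 0,"tz": 0.02555,"turn": 0},
    {"tx": -0.0117,"ty": 0,"tz": 0.02555,"turn": 0},
    {"tx": -0.0117,"ty": 0,"tz": 0.02555,"turn": 0},
    {"tx": -0.0117,"ty": 0,"tz": 0.02555,"turn": 0},
    {"tx": -0.0117,"ty": 0,"tz": 0.02555,"turn": 0},
    {"tx": -0.0117,"ty": 0,"tz": 0.02555,"turn": 0},
    {"tx": -0.0117,"ty": 0,"tz": 0.02555,"turn": 0},
    {"tx": -0.0117,"ty": 0,"tz": 0.02555,"turn": 0},
    {"tx": -0.0117,"ty": 0,"tz": 0.02555,"turn": 0},
    {"tx": -0.0117,"ty": 0,"tz": 0.02555,"turn": 0},
  ],
)

```text
clock: 5.6
tool_pos: [539.1, 49.1, 115.4]
eef_rot: [0.705, -0.705, 0.053, -0.052]
ft_force: [0.0, -0.4, -0.7]
gripper_width: 0.573
```

apply_moves(
  increments=[
    {"tx": 0,"ty": 0.01,"tz": 0,"turn": 0},
    {"tx": 0,"ty": 0.02,"tz": 0,"turn": 0},
    {"tx": 0,"ty": 0.015,"tz": 0,"turn": 0},
    {"tx": 0,"ty": 0,"tz": 0,"turn": 0},
    {"tx": 0,"ty": 0,"tz": 0,"turn": 0},
  ],
)

```text
clock: 6.02
tool_pos: [539.3, 47.7, 69.7]
eef_rot: [0.705, -0.705, 0.054, -0.052]
ft_force: [0.3, -1.2, -0.8]
gripper_width: 0.573
```

```bash
python3 -c "
from h import *
to(536,47.1,18,-8.2)
a,_=snap('top','top1'); cv2.imwrite('pics/c1.png',cv2.resize(a[160:260,196:316,::-1],None,fx=5,fy=5,interpolation=cv2.INTER_CUBIC))
a,_=snap('scene','s1'); cv2.imwrite('pics/s1c.png',cv2.resize(a[100:240,220:370,::-1],None,fx=4,fy=4,interpolation=cv2.INTER_CUBIC))
"
```

```text
t 6.0167 pos [539.3  47.7  69.7] ang -8.55 F [ 0.3 -1.2 -0.8] w 49.8
d tx,ty,tz mm [-3.  51.7 -1.1] turn -0.0019
```

View pics/s1c.png

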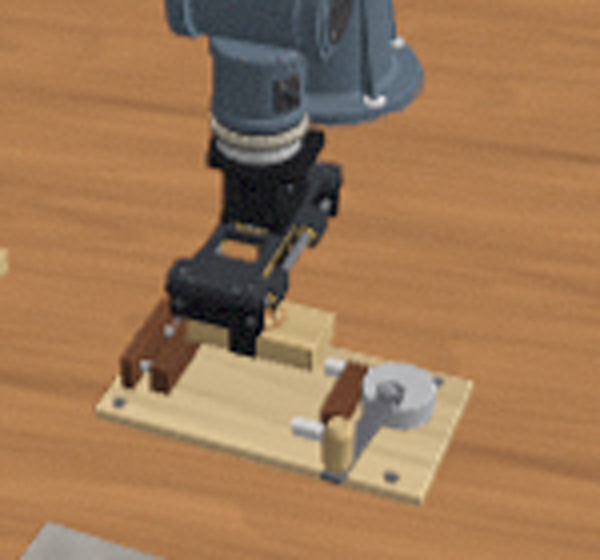

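The crop shows the blank held level, about 50 mm above the bed, between the fence (170,355) and the jaw (345,390), with the fingers clear of both. Next I'll lower it.

apply_moves(
  increments=[
    {"tx": -0.003,"ty": 0,"tz": -0.001,"turn": -0.0019},
    {"tx": 0,"ty": 0.01,"tz": 0,"turn": 0},
    {"tx": 0,"ty": 0.012,"tz": 0,"turn": 0},
    {"tx": 0,"ty": 0.01,"tz": 0,"turn": 0},
    {"tx": 0,"ty": 0.007,"tz": 0,"turn": 0},
    {"tx": 0,"ty": 0.004,"tz": 0,"turn": 0},
    {"tx": 0,"ty": 0.003,"tz": 0,"turn": 0},
    {"tx": 0,"ty": 0.003,"tz": 0,"turn": 0},
    {"tx": 0,"ty": 0,"tz": 0,"turn": 0},
    {"tx": 0,"ty": 0,"tz": 0,"turn": 0},
  ],
)

```text
clock: 6.95
tool_pos: [537.0, 47.3, 21.6]
eef_rot: [0.705, -0.705, 0.051, -0.051]
ft_force: [1.0, -0.5, -0.3]
gripper_width: 0.572
```

```bash
python3 -c "
from h import *
to(536,47.1,18,-8.2)"
```

```text
t 6.95 pos [537.   47.3  21.6] ang -8.2 F [ 1.  -0.5 -0.3] w 49.7
d tx,ty,tz mm [-0.9  3.6 -0.4] turn -0.0
```

apply_moves(
  increments=[
    {"tx": -0.001,"ty": 0.002,"tz": 0,"turn": 0},
    {"tx": 0,"ty": 0.0015,"tz": 0,"turn": 0},
    {"tx": 0,"ty": 0,"tz": 0,"turn": 0},
    {"tx": 0,"ty": 0,"tz": 0,"turn": 0},
  ],
)

```text
clock: 7.28
tool_pos: [535.9, 47.5, 18.1]
eef_rot: [-0.705, 0.705, -0.051, 0.051]
ft_force: [-0.3, 0.2, -0.4]
gripper_width: 0.572
```

apply_moves(
  increments=[
    {"tx": 0,"ty": 0,"tz": 0,"turn": 0},
    {"tx": 0,"ty": 0,"tz": 0,"turn": 0},
    {"tx": 0,"ty": 0,"tz": 0,"turn": 0},
    {"tx": 0,"ty": 0,"tz": 0,"turn": 0},
    {"tx": 0,"ty": 0,"tz": 0,"turn": 0},
    {"tx": 0,"ty": 0,"tz": 0,"turn": 0},
    {"tx": 0,"ty": 0,"tz": 0,"turn": 0},
    {"tx": 0,"ty": 0,"tz": 0,"turn": 0},
  ],
  gripper=1,
)

```text
clock: 7.95
tool_pos: [535.9, 47.4, 18.1]
eef_rot: [0.705, -0.705, 0.051, -0.051]
ft_force: [0.2, -0.7, 0.2]
gripper_width: 0.989
```

apply_moves(
  increments=[
    {"tx": 0,"ty": -0.01,"tz": 0,"turn": 0},
    {"tx": 0,"ty": -0.02,"tz": 0,"turn": 0},
    {"tx": 0,"ty": -0.03,"tz": 0,"turn": 0},
    {"tx": 0,"ty": -0.03,"tz": 0,"turn": 0},
    {"tx": 0,"ty": -0.03,"tz": 0,"turn": 0},
    {"tx": 0,"ty": -0.02,"tz": 0,"turn": 0},
  ],
)

```text
clock: 8.45
tool_pos: [536.8, 47.4, 161.5]
eef_rot: [-0.705, 0.705, -0.049, 0.052]
ft_force: [-0.1, 0.4, 0.6]
gripper_width: 1.0
```

```bash
python3 -c "
from h import *
to(650,135.6,160,-8.2)
a,_=snap('scene','s2'); cv2.imwrite('pics/s2c.png',cv2.resize(a[140:240,220:370,::-1],None,fx=5,fy=5,interpolation=cv2.INTER_CUBIC))
"
```

```text
t 8.45 pos [536.8  47.4 161.5] ang -8.2 F [-0.1  0.4  0.6] w 87.0
d tx,ty,tz mm [ 99.5   1.9 103.4] turn 0.0
```

View pics/s2c.png

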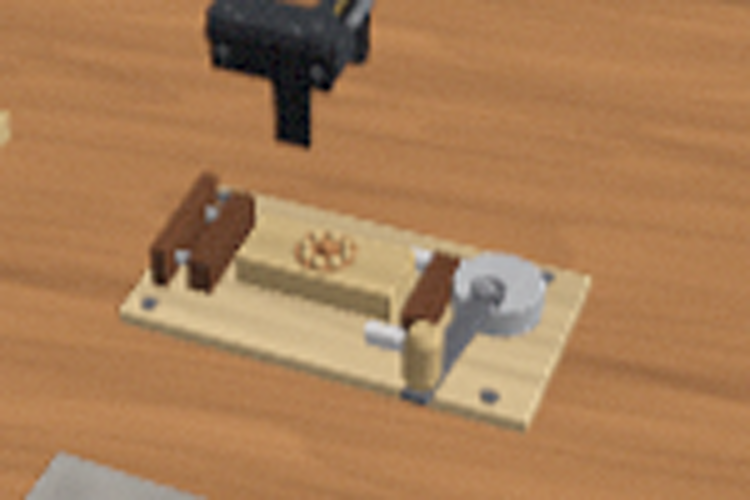

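The blank lies on the bed, rosette up, clear of the fence (240,240) and the jaw (430,290). The knob is at (420,355). Next I'll move over the knob with the jaws turned to suit the middle of the swing.

apply_moves(
  increments=[
    {"tx": 0.02,"ty": 0,"tz": 0.0207,"turn": 0},
    {"tx": 0.02,"ty": 0,"tz": 0.0207,"turn": 0},
    {"tx": 0.02,"ty": 0,"tz": 0.0207,"turn": 0},
    {"tx": 0.02,"ty": 0,"tz": 0.0207,"turn": 0},
    {"tx": 0.0195,"ty": 0,"tz": 0.0206,"turn": 0},
    {"tx": 0,"ty": 0,"tz": 0,"turn": 0.0357},
    {"tx": 0,"ty": 0,"tz": 0,"turn": 0.0357},
    {"tx": 0,"ty": 0,"tz": 0,"turn": 0.0357},
    {"tx": 0,"ty": 0,"tz": 0,"turn": 0.0357},
    {"tx": 0,"ty": 0,"tz": 0,"turn": 0.0357},
    {"tx": 0,"ty": 0,"tz": 0,"turn": 0.0357},
    {"tx": 0,"ty": 0,"tz": 0,"turn": 0.0357},
  ],
  gripper=0.4,
)

```text
clock: 9.5
tool_pos: [648.7, 135.7, 158.4]
eef_rot: [-0.631, 0.632, -0.318, 0.318]
ft_force: [-1.3, -0.2, -0.4]
gripper_width: 0.703
```

```bash
python3 -c "
from h import *
to(650,135.6,51,-53)"
```

```text
t 9.5 pos [648.7 135.7 158.4] ang -53.49 F [-1.3 -0.2 -0.4] w 61.1
d tx,ty,tz mm [  0.8 107.4   1. ] turn -0.0027
```

apply_moves(
  increments=[
    {"tx": 0.001,"ty": 0.02,"tz": 0.001,"turn": 0},
    {"tx": 0,"ty": 0.025,"tz": 0,"turn": 0},
    {"tx": 0,"ty": 0.02,"tz": 0,"turn": 0},
    {"tx": 0,"ty": 0.015,"tz": 0,"turn": 0},
    {"tx": 0,"ty": 0.015,"tz": 0,"turn": 0},
    {"tx": 0,"ty": 0.01,"tz": 0,"turn": 0},
    {"tx": 0,"ty": 0.002,"tz": 0,"turn": 0},
    {"tx": 0,"ty": 0,"tz": 0,"turn": 0},
  ],
)

```text
clock: 10.17
tool_pos: [650.0, 135.4, 50.6]
eef_rot: [-0.632, 0.633, -0.317, 0.316]
ft_force: [0.1, -0.6, -0.2]
gripper_width: 0.699
```

apply_moves(
  increments=[
    {"tx": 0,"ty": 0,"tz": 0,"turn": 0},
    {"tx": 0,"ty": 0,"tz": 0,"turn": 0},
    {"tx": 0,"ty": 0,"tz": 0,"turn": 0},
    {"tx": 0,"ty": 0,"tz": 0,"turn": 0},
    {"tx": 0,"ty": 0,"tz": 0,"turn": 0},
    {"tx": 0,"ty": 0,"tz": 0,"turn": 0},
    {"tx": 0,"ty": 0,"tz": 0,"turn": 0},
    {"tx": 0,"ty": 0,"tz": 0,"turn": 0},
  ],
  gripper=-1,
)

```text
clock: 10.83
tool_pos: [650.9, 135.3, 51.3]
eef_rot: [0.632, -0.632, 0.316, -0.317]
ft_force: [-0.6, -0.6, 0.7]
gripper_width: 0.266
```

```bash
python3 -c "
from h import *
to(650,135.6,51,-53)
M=R.from_quat(read_state()['eef_rot'],scalar_first=True).as_matrix()
p=read_state()['tool_pos'][:2]; a=np.array([552.3,161.2]); y=np.array([.142,.98986]); r=p-a; print('r',np.hypot(*r))
ph=np.arctan2(r[1],r[0]); pe=np.arctan2(y[1],y[0]); N=24; print('ang',ph-pe)
th=np.linspace(ph,pe,N+1)
R0=np.linspace(np.hypot(*r),100,N+1)
q=a+R0[:,None]*np.c_[np.cos(th),np.sin(th)]; q[0]=p
D=np.c_[np.diff(q,axis=0),np.zeros(N)]@M
print((D/1000).round(4)[:,[0,2]].tolist(), q[12],q[-1])
"
```

```text
t 10.8333 pos [650.9 135.3  51.3] ang -53.18 F [-0.6 -0.6  0.7] w 23.1
d tx,ty,tz mm [-0.8  0.3 -0.5] turn -0.001
r 101.9391178388466
ang -1.6856873101417695
[[-0.0047, 0.0054], [-0.0051, 0.005], [-0.0054, 0.0047], [-0.0057, 0.0043], [-0.006, 0.0039], [-0.0062, 0.0034], [-0.0065, 0.003], [-0.0067, 0.0025], [-0.0068, 0.002], [-0.0069, 0.0016], [-0.007, 0.0011], [-0.0071, 0.0006], [-0.0071, 0.0001], [-0.0071, -0.0004], [-0.007, -0.0009], [-0.0069, -0.0014], [-0.0068, -0.0019], [-0.0067, -0.0024], [-0.0065, -0.0028], [-0.0062, -0.0033], [-0.006, -0.0037], [-0.0057, -0.0041], [-0.0054, -0.0045], [-0.0051, -0.0049]] [636.45332009 216.99489713] [566.50009358 260.18665234]
```

Knob gripped (23 mm opening). I'll swing it through the first half of the arc.

apply_moves(
  increments=[
    {"tx": -0.0047,"ty": 0,"tz": 0.0054,"turn": 0},
    {"tx": -0.0051,"ty": 0,"tz": 0.005,"turn": 0},
    {"tx": -0.0054,"ty": 0,"tz": 0.0047,"turn": 0},
    {"tx": -0.0057,"ty": 0,"tz": 0.0043,"turn": 0},
    {"tx": -0.006,"ty": 0,"tz": 0.0039,"turn": 0},
    {"tx": -0.0062,"ty": 0,"tz": 0.0034,"turn": 0},
    {"tx": -0.0065,"ty": 0,"tz": 0.003,"turn": 0},
    {"tx": -0.0067,"ty": 0,"tz": 0.0025,"turn": 0},
    {"tx": -0.0068,"ty": 0,"tz": 0.002,"turn": 0},
    {"tx": -0.0069,"ty": 0,"tz": 0.0016,"turn": 0},
    {"tx": -0.007,"ty": 0,"tz": 0.0011,"turn": 0},
    {"tx": -0.0071,"ty": 0,"tz": 0.0006,"turn": 0},
  ],
)

```text
clock: 11.83
tool_pos: [635.3, 216.8, 51.2]
eef_rot: [-0.632, 0.633, -0.316, 0.316]
ft_force: [-2.1, -5.4, 5.8]
gripper_width: 0.267
```

```bash
python3 -c "
from h import *
to(636.5,217,51,-53)"
```

```text
t 11.8333 pos [635.3 216.8  51.2] ang -53.14 F [-2.1 -5.4  5.8] w 23.2
d tx,ty,tz mm [0.6 0.2 1.1] turn -0.0008
```

Forces are modest and the tool is on the arc, so I'll do the second half.

apply_moves(
  increments=[
    {"tx": -0.0071,"ty": 0,"tz": 0.0001,"turn": 0},
    {"tx": -0.0071,"ty": 0,"tz": -0.0004,"turn": 0},
    {"tx": -0.007,"ty": 0,"tz": -0.0009,"turn": 0},
    {"tx": -0.0069,"ty": 0,"tz": -0.0014,"turn": 0},
    {"tx": -0.0068,"ty": 0,"tz": -0.0019,"turn": 0},
    {"tx": -0.0067,"ty": 0,"tz": -0.0024,"turn": 0},
    {"tx": -0.0065,"ty": 0,"tz": -0.0028,"turn": 0},
    {"tx": -0.0062,"ty": 0,"tz": -0.0033,"turn": 0},
    {"tx": -0.006,"ty": 0,"tz": -0.0037,"turn": 0},
    {"tx": -0.0057,"ty": 0,"tz": -0.0041,"turn": 0},
    {"tx": -0.0054,"ty": 0,"tz": -0.0045,"turn": 0},
    {"tx": -0.0051,"ty": 0,"tz": -0.0049,"turn": 0},
  ],
)

```text
clock: 12.83
tool_pos: [568.2, 258.0, 51.2]
eef_rot: [-0.632, 0.633, -0.314, 0.318]
ft_force: [4.6, -12.2, 1.4]
gripper_width: 0.267
```

apply_moves(
  increments=[
    {"tx": 0,"ty": 0,"tz": 0,"turn": 0},
    {"tx": 0,"ty": 0,"tz": 0,"turn": 0},
    {"tx": 0,"ty": 0,"tz": 0,"turn": 0},
    {"tx": 0,"ty": 0,"tz": 0,"turn": 0},
  ],
)

```text
clock: 13.17
tool_pos: [567.7, 258.1, 51.2]
eef_rot: [-0.632, 0.633, -0.315, 0.318]
ft_force: [2.3, -11.4, 2.7]
gripper_width: 0.263
```

```bash
python3 -c "
from h import *
to(566.5,260.4,51,-53)
a,_=snap('top','top3'); cv2.imwrite('pics/c3.png',cv2.resize(a[150:250,176:306,::-1],None,fx=6,fy=6,interpolation=cv2.INTER_CUBIC))
a,_=snap('scene','s3'); cv2.imwrite('pics/s3c.png',cv2.resize(a[140:240,220:370,::-1],None,fx=5,fy=5,interpolation=cv2.INTER_CUBIC))
"
```

```text
t 13.1667 pos [567.7 258.1  51.2] ang -53.11 F [  2.3 -11.4   2.7] w 22.8
d tx,ty,tz mm [-2.6  0.2  0.5] turn -0.0006
```

View pics/s3c.png

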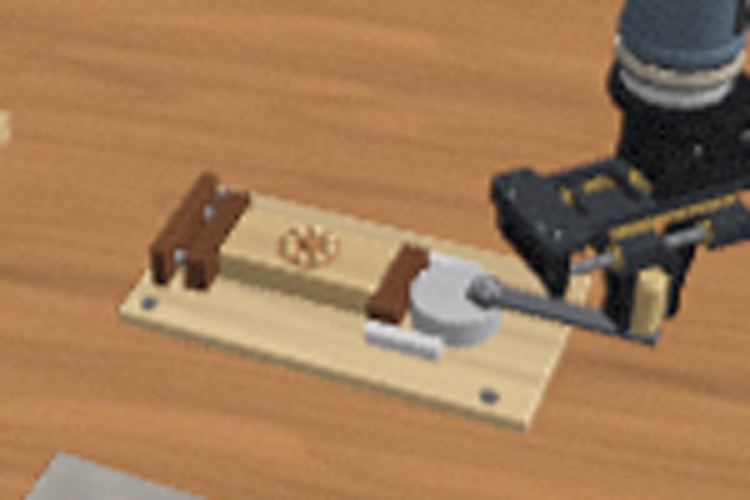

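View pics/c3.png

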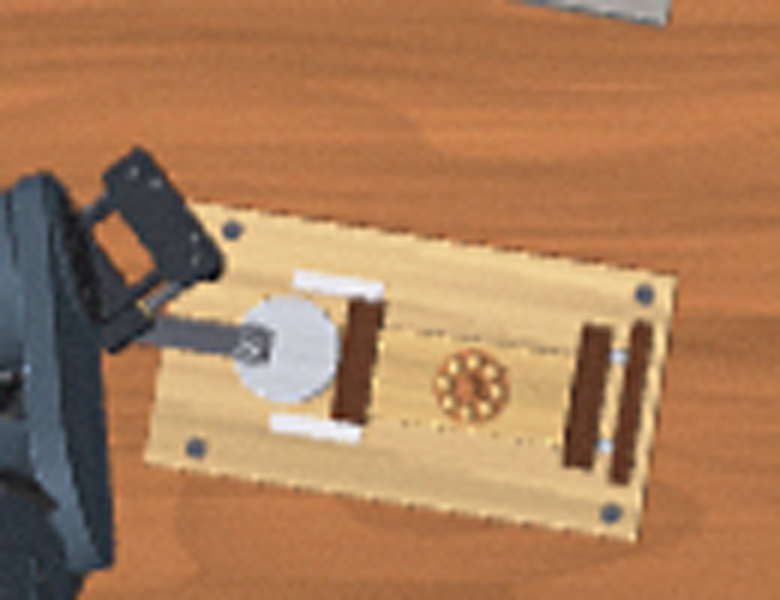

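The top crop shows the lever bar, pivot (252,343) to (150,328), parallel to the plate's edge. The blank is tight between jaw (360,360) and fence (588,395), with the rosette at (471,386). One numeric check of centring before I hand it in.

```bash
python3 -c "
from h import *
f=lambda u,v,z:pt('top',None,176+(u+.5)/6-.5,150+(v+.5)/6-.5,z)
y=np.array([.142,.98986,0]);x=np.array([.98986,-.142,0]);F=np.array([527.25,-13.8,0])
for n,q in dict(ros=(471,386,44),f1=(612,327,40.5),f2=(590,468,40.5),a1=(388,327,36),b1=(575,350,36),a2=(370,422,36),b2=(560,443,36),piv=(252,343,50),bar=(150,328,44)).items():
    p=f(*q);print(n,p,'clamp x,y',((p-F)@x).round(1),((p-F)@y).round(1))
s=read_state();print(s['qd'].round(4),s['clock'],s['ft_force'].round(1))
"
```

```text
ros [531.4  39.2  44. ] clamp x,y -3.4 53.1
f1 [564.8 -38.   40.5] clamp x,y 40.6 -18.6
f2 [487.2 -26.6  40.5] clamp x,y -37.8 -18.4
a1 [563.7  85.7  36. ] clamp x,y 22.0 103.7
b1 [552.1 -17.8  36. ] clamp x,y 25.2 -0.4
a2 [511.2  94.9  36. ] clamp x,y -31.3 105.3
b2 [500.7 -10.   36. ] clamp x,y -26.8 -0.0
piv [553.6 159.3  50. ] clamp x,y 1.5 175.1
bar [561.5 216.3  44. ] clamp x,y 1.2 232.6
[-0.0003 -0.0002 -0.0014  0.0007 -0.0005  0.0002] 13.2667 [  3.7 -10.5   2.9]
```

```bash
python3 -c "
from h import *
print(finish_job())"
```

```text
the job is handed in; nothing more can be done
None
```

I placed the rosette blank flat on the bed between fence and jaw, rosette up, and let go. I then gripped the knob, swung the lever to highest lift and handed the job in at about 13 s with the knob still held.

Last checks, from the camera and the arm's readings:
- **Blank position:** about 3 mm off the middle and about 2 mm towards the fence from the seat, as expected with the fence pushed back. It looked about 0.035 rad out of square, against the 0.12 allowed.
- **Lever:** within about 0.02 rad of highest lift. The bar was parallel to the plate's long edge, and the arm was still.
- **Knob grip:** the fingers were closed on it at a 23 mm opening, with an outside force of about 11 N on the tool.
- **Clamping force:** I could not read the jaw and fence forces directly. I judged the squeeze from the picture, where the blank touches both.
- **Other objects:** the arm's paths stayed clear of the barred blank, gouge, wax tin and stone. I did not re-measure them at the end.

No check failed. The first move call was refused because its rows left out some values. Nothing had moved.

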